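# Close the bayonet cap of a filter housing and hold it home

### The arm

A 7-joint arm with a two-finger parallel gripper is mounted at the origin on a cart in front of the work surface, level with it; the furniture and walls round the work are solid. World frame = base frame: x ahead of the robot, y to its left, z up, the work surface at z = 0. Lengths are in m, angles in rad, forces in N, time in s.
With the tool pointing down it reaches from about 0.4 to 0.9 m from the base axis. Payload 5.6 kg.
Tool frame: the origin (TCP) lies midway between the tips of the shut fingers; the grasp point (between the pads) lies 19 mm behind it; z points along the fingers, y is the line along which they close (so a half turn about z gives the same grasp; the last joint's range is limited). The gripper opens to 92 mm and grips with 3 to 60 N. Pads are 20 mm wide; open, the fingers measure 128 mm over their backs; the gripper's body (75 mm by 189 mm) begins 69 mm behind the grasp point.
Start: joints at [-1.301, 0.468, -0.012, 1.603, 0.006, 1.071, -0.056], TCP at [0.2, 0.618, 0.215] pointing down, gripper open.
Joint ranges: [-2.53, 2.53], [-0.31, 2.02], [-1.57, 1.55], [0.28, 2.44], [-1.29, 4.43], [0.15, 1.84], [-2.92, 2.92]. Speed limits (rad/s): [2.57, 2.57, 3.14, 3.14, 3.14, 3.14, 3.14].

### API

Orientations are given as a 3x3 rotation matrix whose columns are the frame's x, y, z axes.
In Python, from station import env, effector, solver, viewer, workorder, search_frame, tip_of gives the robot as it stands. Calls block until the motion is done:
- env.reach(position, orientation): joint-space move of the TCP to a pose.
- env.movel(position, frame=None, rate=0.15): straight line of the TCP; frame=None keeps the orientation; rate is the mean speed in m/s.
- env.goto_joints(angles): joint-space move.
- effector.release() and effector.grasp(squeeze=None): open the fingers fully, or close them until they stop; squeeze is the grip in N (None keeps the last).
- env.pause(seconds).
- solver.inverse_kinematics(position, orientation): joint angles nearest the present ones, or None.
- env.sense(): the state.
- viewer.read_camera(name): name is "scene" or "top" or "wrist"; returns (picture, depth): 420x560x3 uint8, red, green, blue; 420x560 float32, m along the optical axis (not along the pixel's ray), 0 where there is no reading.
- viewer.camera_info(name): a dict with "intrinsics" (3x3 intrinsics, pixels), "dist_coeffs" ([k1, k2, p1, p2, k3] as OpenCV has them; the pictures are not rectified), "eye" and "rotation" of the camera in the world; the wrist camera has in their place "T_tool_cam" (4x4, takes a point from camera to tool coordinates, whose origin is the TCP and whose axes are the flange's). Camera axes: x right, y up, looking along -z (the intrinsics and any distortion apply to the point x, -y, -z); pixel columns grow to the right and rows downward; lengths in m; the calibration is good to about 2 mm. A picture is of the moment at which its call begins: read the wrist's pose just before it. camera_info takes no time and is no camera call.
A pose or a line that the arm cannot do raises env.PlanningError and nothing moves.
- workorder.finish_job(): hands the job in; it is judged then, once.
Trained networks look in the newest picture that a camera, given by its name, has taken for a name from the list of things; names that differ only in an ending like _2 or _b are one class to them, and where a whole thing is asked for, a point or a joint stands for the part that bears it (a point fixed in the world has none). Each returns a list of dicts, best first, with "score" (0 to 1); they miss things now and then, are a little off and sometimes report something else, mostly with a low value. They report only what shows in the picture. A call takes as long as a camera call.
- search_frame(camera, name): "at" ([x, y, z] in m, in world coordinates, good to about 4 mm: the middle of the surface that is visible of it).
- tip_of(camera, name): "at" ([x, y, z] in m, in world coordinates, good to about 4 mm: a listed point, or the origin of a listed thing).
The state is a dict: "t": time; "joint_positions": joint angles; "joint_velocities": joint speeds; "tau": joint torques, N m; "ee_pos": TCP position; "tcp_rot": TCP orientation; "wrist_force": force on the tool from outside, world axes, zero at the start; "moment": the same for the moment, N m; "gripper_width": finger opening in m; "grasp_force": force on a finger pad.
Only numpy, scipy, OpenCV 4.12 (cv2) and the standard library are available. Lean on these libraries where they do the work, as an engineer would, in place of code of your own. Each camera call takes 0.05 s, during which the arm holds its last target. There are 200 camera calls.

### The job

Put the small filter housing together: lay the two bronze filter discs flat, one on the other, over the spindle of the steel base, set the cap over them with its slots over the two side pins, push it straight down against the spring until its rim sits on the base's flange, and turn it clockwise (seen from above) about a quarter turn, until it stops. Finish while still gripping the cap and pressing it down on the flange at the end of its turn, so that I can slip the locking clip in: do not let go. Leave the dropper bottle, the beaker and the violet vial where they stand.

Things in the scene. Friction and masses are not known exactly. Their poses are not given: they have to be found in the camera images.
- filter_base: Steel filter base, fixed to the bench. Origin: centre of its underside, z up. Round foot 100 mm across, 10 mm high; on it a flange 72 mm across up to z = 22 mm; on that a barrel 48 mm across up to z = 50 mm; on top a sprung support plate and a spindle. Brass hose barbs point along its +x and -x, z = 16 mm, out to 64 mm. It looks and works the same after a half turn.
- flange_seat (a point): Point on the base's axis at the height of the flange's flat top, z = 22 mm: here the cap's rim sits when the cap is fully down.
- bayonet_pin (a point): Middle of the bayonet pin on the base's +y side (28 mm from the axis, z = 38 mm). Pins 6 mm thick stick out of the barrel along the base's +y and -y, to 31.5 mm from the axis; a red dot on the flange below marks each.
- spindle_tip (a point): Rounded tip of the fixed upright spindle on the base's axis, 10 mm thick, at z = 77 mm. It passes through the discs.
- support_plate (a joint): Round plate, 39 mm across, that carries the discs round the spindle on a spring. Value: how far it is pressed down, 0 to 0.010 m. At 0 its top is at z = 60 mm over the bench. It pushes up with 4 N at 0 and 0.7 N more per mm: the bare weight of discs and cap does not sink it. With both discs in and the cap's rim on the flange it reads 0.008 (9.6 N).
- filter_disc_a: Sintered bronze filter disc, 45 mm across, 8 mm thick, 60 g, with a 14 mm bore in the middle (2 mm play round the spindle). Starts flat on the bench, to the left of the base. Origin: centre of its underside, z up. The two discs are alike; either may be the lower one.
- filter_disc_b: The other filter disc, alike in every way; starts flat on the bench, farther to the left.
- bayonet_cap: Aluminium cap: upside-down bell, 60 mm across, 62 mm high, 52 mm bore, open below, with a blue bar grip on top; about 0.22 kg. Starts upright on the bench, right of the base. Origin: centre of its rim (underside), z up. A ring inside, at z = 46 mm, presses on the upper disc: with two discs on the unpressed plate it meets them with the rim still 8 mm above the flange.
- cap_grip (a point): Middle of the cap's bar grip, on its axis, 74 mm above its rim. The bar is 50 mm long along the cap's x, 16 mm wide along its y, and spans 62 to 86 mm above the rim: pinch it from above across its y.
- cap_slot (a point): Mouth of the J-shaped slot in the rim at the cap's +y; its twin is at -y; a red dot on the shoulder marks each. Slots 13 mm wide, flared at the rim. The cap goes on with its y along the base's y, either way round, within 5 degrees. With the rim under 4 mm above the flange it turns clockwise from above by 1.31 rad (75 degrees) to a stop. Let go, it rises 4 to 6.5 mm.
- dropper_bottle: Small brown dropper bottle with a black cap, 35 mm across, 76 mm high, behind the base. Origin: centre of its underside. Leave it alone.
- beaker: Glass beaker, 74 mm across, 90 mm high, behind the base to the right. Origin: centre of its underside. Leave it alone.
- vial_violet: Glass vial with violet contents and black cap, 29 mm across, 57 mm high, behind and to the left. Origin: centre of its underside. Leave it alone.

How it is judged:
By the outcome, as a careful person would: the job done as asked, in the order asked, and still so for the second after the job is handed in, while the arm keeps its last pose, push and grip.
It also fails if it takes over 69 s, if anything falls off the work surface, if the arm or the gripper's body presses on something with over 40 N, if the wrist force passes 120 N, or if a joint passes its speed limit or range.

## Working session

There is one attempt and no reset: what is moved stays moved. The work goes in short steps, each a Python script; the robot and the scene stay as the last script left them, time stands still between calls to the robot, and variables do not carry over. Pictures are saved under pics/ and viewed, at most 10 in all, crops included, and the job is handed in when it is done.

```bash
ls; mkdir -p pics; python3 - <<'E'
from station import *
import cv2, numpy as np
s=env.sense(); print(s['t'],s['ee_pos'],s['tcp_rot'],s['wrist_force'])
for c in ("scene","top"):
    p,d=viewer.read_camera(c); cv2.imwrite(f"pics/{c}0.png",p[...,::-1]); np.save(f"pics/{c}0.npy",d)
    i=viewer.camera_info(c); print(c,{k:np.round(v,3).tolist() for k,v in i.items() if not isinstance(v,str)})
    for n in ("spindle_tip","flange_seat","bayonet_pin","filter_disc_a","bayonet_cap","cap_grip","cap_slot","filter_base","beaker","dropper_bottle","vial_violet"):
        print(n,[(round(r['score'],2),np.round(r['at'],3).tolist()) for r in tip_of(c,n)][:4])
print({k:np.round(v,3).tolist() for k,v in viewer.camera_info("wrist").items() if not isinstance(v,str)}, env.sense()['t'])
E
```

```text
pics
0.0 [0.19990582 0.61790832 0.21364194] [[-9.51451996e-01  3.07796867e-01 -4.32190395e-04]
 [ 3.07797152e-01  9.51450515e-01 -1.68250083e-03]
 [-1.06660710e-04 -1.73384574e-03 -9.99998491e-01]] [-0.65048474 -0.45768382  0.75148322]
scene {'intrinsics': [[498.787, 0.0, 281.221], [0.0, 498.787, 204.259], [0.0, 0.0, 1.0]], 'dist_coeffs': [-0.067, 0.0, 0.0, 0.0, 0.0], 'eye': [-0.206, 0.606, 0.532], 'rotation': [[-0.594, 0.338, -0.73], [-0.805, -0.245, 0.541], [0.004, 0.909, 0.417]]}
spindle_tip [(0.7, [0.496, 0.038, 0.077]), (0.45, [0.487, -0.263, 0.001])]
flange_seat [(0.69, [0.493, 0.038, 0.024])]
bayonet_pin [(0.69, [0.483, 0.064, 0.035])]
filter_disc_a [(0.61, [0.54, 0.275, -0.002]), (0.5, [0.536, 0.177, -0.003])]
bayonet_cap [(0.6, [0.491, -0.263, 0.003])]
cap_grip [(0.66, [0.488, -0.264, 0.072])]
cap_slot [(0.87, [0.472, -0.24, 0.0])]
filter_base [(0.67, [0.502, 0.045, -0.001]), (0.33, [0.676, 0.279, -0.001])]
beaker [(0.92, [0.723, -0.071, 0.0])]
dropper_bottle [(0.69, [0.684, 0.057, -0.001])]
vial_violet [(0.86, [0.676, 0.279, -0.002])]
top {'intrinsics': [[473.02, 0.0, 284.9
[... 369 characters left out ...]
 (0.64, [0.485, 0.066, 0.038]), (0.15, [0.538, 0.274, 0.002])]
filter_disc_a [(0.69, [0.536, 0.175, -0.002]), (0.57, [0.538, 0.275, 0.001])]
bayonet_cap [(0.62, [0.488, -0.259, 0.003])]
cap_grip [(0.77, [0.49, -0.262, 0.077])]
cap_slot [(0.97, [0.472, -0.239, 0.004])]
filter_base [(0.96, [0.5, 0.039, -0.001])]
beaker [(0.83, [0.724, -0.068, -0.001])]
dropper_bottle [(0.51, [0.677, 0.053, -0.002])]
vial_violet [(0.49, [0.671, 0.285, -0.002])]
{'intrinsics': [[328.057, 0.0, 280.633], [0.0, 328.057, 211.458], [0.0, 0.0, 1.0]], 'dist_coeffs': [-0.06, 0.0, 0.0, 0.0, 0.0], 'T_tool_cam': [[-0.0, 0.956, 0.293, 0.084], [1.0, 0.0, -0.0, -0.001], [-0.0, 0.293, -0.956, -0.17], [0.0, 0.0, 0.0, 1.0]]} 1.2
```

View pics/top0.png

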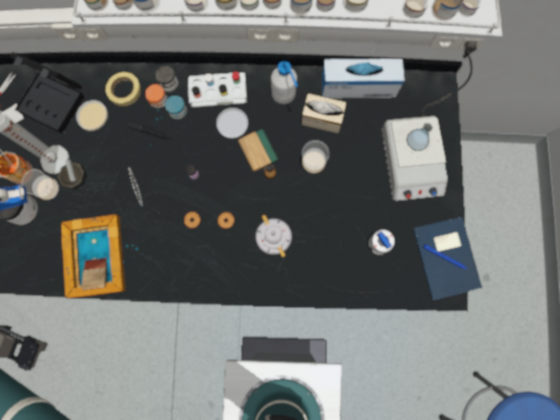

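View pics/scene0.png

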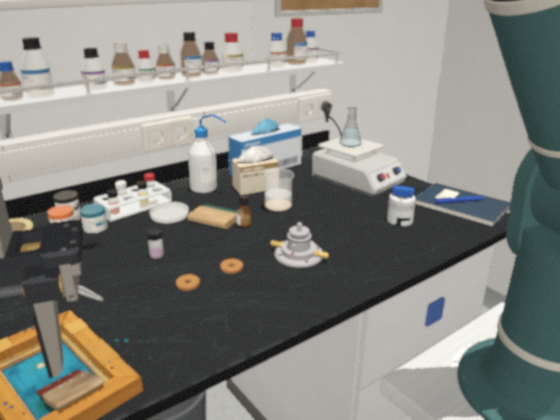

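```bash
cat > h.py <<'E'
from station import env,effector,solver,viewer,workorder,search_frame,tip_of
import cv2, numpy as np
def R(deg):  # tool down, tool y at angle deg
    a=np.radians(deg); y=np.array([np.cos(a),np.sin(a),0]); z=np.array([0,0,-1.]); return np.c_[np.cross(y,z),y,z]
W=viewer.camera_info("wrist")
def shot(name,cam="wrist"):
    s=env.sense(); p,d=viewer.read_camera(cam)
    if cam=="wrist":
        T=np.eye(4);T[:3,:3]=s['tcp_rot'];T[:3,3]=s['ee_pos'];C=T@W["T_tool_cam"]
    else:
        i=viewer.camera_info(cam); C=np.eye(4);C[:3,:3]=i['rotation'];C[:3,3]=i['eye']
    cv2.imwrite(f"pics/{name}.png",p[...,::-1]); np.savez(f"pics/{name}.npz",p=p,d=d,C=C,cam=cam)
    return s['t']
def load(n): z=np.load(f"pics/{n}.npz"); return z['p'],z['d'],z['C'],viewer.camera_info(str(z['cam']))
def ray(n,uv):
    p,d,C,i=load(n)
    q=cv2.undistortPoints(np.array(uv,float).reshape(-1,1,2),np.array(i['intrinsics']),np.array(i['dist_coeffs']))[:,0]
    v=np.c_[q[:,0],-q[:,1],-np.ones(len(q))]@C[:3,:3].T
    return C[:3,3],v
def onz(n,uv,z):
    o,v=ray(n,uv); return o+v*((z-o[2])/v[:,2])[:,None]
def proj(n,P):
    p,d,C,i=load(n); c=(np.atleast_2d(P)-C[:3,3])@C[:3,:3]
    return cv2.projectPoints(c*[1,-1,-1],np.zeros(3),np.zeros(3),np.array(i['intrinsics']),np.array(i['dist_coeffs']))[0][:,0]
def tri(obs):  # [(name,uv)]
    A=np.zeros((3,3));b=np.zeros(3)
    for n,uv in obs:
        o,v=ray(n,[uv]);v=v[0]/np.linalg.norm(v[0]);M=np.eye(3)-np.outer(v,v);A+=M;b+=M@o
    return np.linalg.solve(A,b)
def st(tag=""):
    s=env.sense(); print(tag,round(s['t'],2),np.round(s['ee_pos'],4),'F',np.round(s['wrist_force'],1),'w',round(s['gripper_width'],4),'g',np.round(s['grasp_force'],1)); return s
def dets(cam,*names):
    for n in names: print(n,[(round(r['score'],2),np.round(r['at'],4).tolist()) for r in tip_of(cam,n)][:3])
E
python3 - <<'E'
from h import *
for n,y in (("w1",-0.17),("w2",0.0),("w3",0.2)):
    env.reach([0.5,y,0.17],R(90)); st(n); print(np.round(env.sense()['joint_positions'],2)); shot(n)
    dets("wrist",*{"w1":("cap_grip","cap_slot"),"w2":("spindle_tip","bayonet_pin"),"w3":("filter_disc_a",)}[n])
st()
E
```

```text
w1 4.17 [ 0.5004 -0.1692  0.1699] F [-0.   0.1 -0.3] w 0.0917 g 0.0
[-0.3   0.37  0.7   1.98 -0.3   0.9   2.12]
cap_grip [(0.7, [0.4881, -0.2594, 0.0746])]
cap_slot [(0.98, [0.4707, -0.235, 0.0009])]
w2 5.03 [ 0.5002 -0.0012  0.1702] F [ 0.  -1.   0.3] w 0.0918 g 0.0
[-0.63  0.31  0.68  2.04 -0.25  0.87  1.75]
spindle_tip [(0.89, [0.498, 0.0386, 0.0794])]
bayonet_pin [(0.8, [0.4845, 0.0665, 0.0371])]
w3 6.0 [0.5005 0.1977 0.17  ] F [-0.3 -0.6 -0.1] w 0.0918 g 0.0
[-0.93  0.37  0.6   1.95 -0.26  0.9   1.38]
filter_disc_a [(0.98, [0.5411, 0.2767, 0.0013]), (0.7, [0.5443, 0.1774, -0.0008])]
 6.1 [0.5007 0.1972 0.1702] F [-0.4 -0.1  0.5] w 0.0917 g 0.0
```

```bash
python3 - <<'E'
import cv2,numpy as np
from h import proj
a=[cv2.imread(f"pics/w{i}.png") for i in (1,2,3)]
for n,P in (("w1",[.489,-.261,.07]),("w2",[.498,.04,.06]),("w3",[.541,.226,0])): print(n,proj(n,P))
def crop(n,im,P,w,h,k):
    u,v=proj(n,P)[0]; x=int(max(0,min(560-w,u-w//2)));y=int(max(0,min(420-h,v-h//2))); print(n,x,y)
    return cv2.resize(im[y:y+h,x:x+w],None,fx=k,fy=k,interpolation=cv2.INTER_CUBIC)
A=crop("w1",a[0],[.489,-.261,.05],130,130,3); B=crop("w2",a[1],[.498,.04,.04],130,130,3); C=crop("w3",a[2],[.541,.226,0],260,66,3)
cv2.imwrite("pics/m1.png",np.vstack([np.hstack([A,B]),C]))
E
```

```text
w1 [[174.04970444 200.55041297]]
w2 [[327.59557405 207.43537553]]
w3 [[307.01830593 229.40237403]]
w1 115 129
w2 259 136
w3 177 196
```

View pics/m1.png

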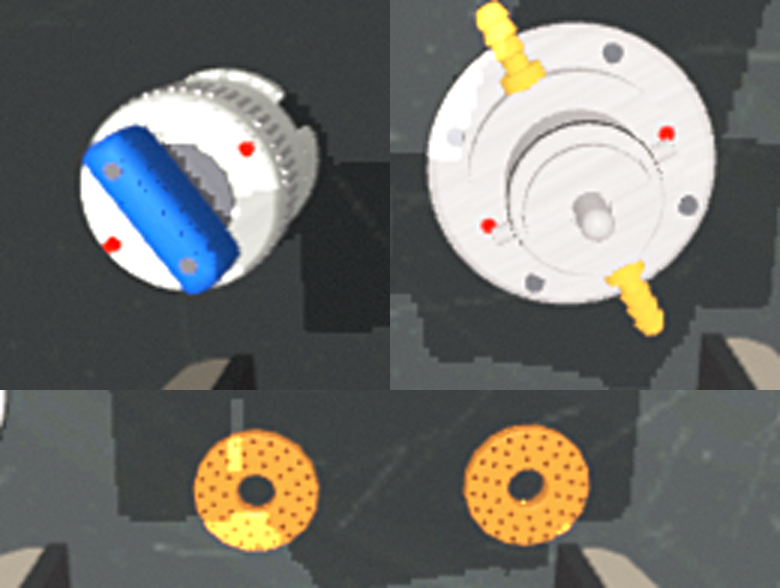

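```bash
cat > seg.py <<'E'
from h import *
def blobs(n,lo,hi,amin,k=5):
    p=load(n)[0]; hsv=cv2.cvtColor(p,cv2.COLOR_RGB2HSV); m=cv2.inRange(hsv,lo,hi)
    c,l,s,ce=cv2.connectedComponentsWithStats(m); out=[]
    for i in range(1,c):
        if s[i,4]>=amin: out.append((ce[i],s[i,4],l==i))
    return sorted(out,key=lambda b:-b[1])[:k]
RED=((0,170,120),(6,255,255));RED2=((174,170,120),(180,255,255));BLUE=((100,140,60),(125,255,255));ORG=((7,120,120),(19,255,255));YEL=((20,140,120),(33,255,255))
E
python3 - <<'E'
from seg import *
for n in ("w1","w2","w3"):
    for nm,c,a,z in (("red",RED,5,.022),("red@62",RED,5,.062),("blue",BLUE,200,.086),("org",ORG,150,.008),("yel",YEL,60,.016)):
        print(n,nm,[(np.round(b[0],1).tolist(),int(b[1]),np.round(onz(n,[b[0]],z)[0,:2],4).tolist()) for b in blobs(n,*c,a)])
# disc outer ellipse centre
for b in blobs("w3",*ORG,150)[:2]:
    cn=max(cv2.findContours(b[2].astype(np.uint8),cv2.RETR_EXTERNAL,cv2.CHAIN_APPROX_NONE)[0],key=len)
    e=cv2.fitEllipse(cv2.convexHull(cn)); print(e, onz("w3",[e[0]],.008)[0])
E
```

```text
w1 red [([151.8, 210.3], 19, [0.5123, -0.3012]), ([196.8, 178.4], 16, [0.4793, -0.2525]), ([454.1, 210.9], 15, [0.5126, 0.009])]
w1 red@62 [([151.8, 210.3], 19, [0.5002, -0.2847]), ([196.8, 178.4], 16, [0.4714, -0.2421]), ([454.1, 210.9], 15, [0.5004, -0.0136])]
w1 blue [([169.2, 197.4], 1323, [0.4821, -0.2593]), ([34.5, 164.2], 892, [0.4543, -0.3674])]
w1 org []
w1 yel [([448.4, 412.3], 2603, [0.796, 0.0552]), ([477.2, 356.9], 948, [0.7043, 0.0752]), ([84.2, 357.0], 940, [0.7049, -0.4139]), ([466.3, 153.9], 270, [0.4548, 0.0159]), ([495.4, 236.2], 161, [0.5431, 0.0637])]
w2 red [([350.5, 179.8], 13, [0.4808, 0.0672]), ([291.4, 210.6], 13, [0.5125, 0.0091]), ([13.7, 179.8], 12, [0.4791, -0.2762])]
w2 red@62 [([350.5, 179.8], 13, [0.4726, 0.0586]), ([291.4, 210.6], 13, [0.5003, 0.0077]), ([13.7, 179.8], 12, [0.4712, -0.2417])]
w2 blue [([5.1, 209.8], 263, [0.4922, -0.2352])]
w2 org [([327.0, 336.8], 221, [0.6766, 0.0543]), ([513.8, 220.8], 158, [0.5286, 0.2553])]
w2 yel [([449.1, 412.3], 2610, [0.7967, 0.2236]), ([443.4, 229.5], 1004, [0.5354, 0.1718]), ([476.6, 356.8], 958, [0.7047, 0.2421]), ([84.8, 356.4], 938, [0.7039, -0.2459]), ([527.4, 227.4], 920, [0.5335, 0.2666])]
w3 red [([150.5, 180.5], 12, [0.481, 0.0677])]
w3 red@62 [([150.5, 180.5], 12, [0.4729, 0.0841])]
w3 blue []
w3 org [([550.5, 130.0], 3689, [0.4309, 0.4747]), ([351.9, 227.1], 1225, [0.5356, 0.2736]), ([263.2, 226.4], 937, [0.5345, 0.1782])]
w3 yel [([450.6, 412.3], 2621, [0.7969, 0.4237]), ([476.5, 356.7], 945, [0.7049, 0.4401]), ([86.4, 355.5], 802, [0.702, -0.0448]), ([258.7, 242.6], 200, [0.5499, 0.1736]), ([98.8, 150.3], 121, [0.4512, 0.016])]
((549.5991821289062, 129.89622497558594), (29.83262062072754, 246.0948944091797), 1.1858000755310059) [0.43077268 0.47362345 0.008     ]
((352.02227783203125, 227.1563720703125), (40.05121612548828, 42.150299072265625), 73.91922760009766) [0.53564672 0.27376045 0.008     ]
```

```bash
python3 - <<'E'
from seg import *
print("cap dot",tri([("w1",(196.8,178.4)),("w2",(13.7,179.8))]), "base dots",tri([("w1",(454.1,210.9)),("w2",(291.4,210.6))]),tri([("w2",(350.5,179.8)),("w3",(150.5,180.5))]))
e={}
for n in ("w2","w3"):
    e[n]=[]
    for b in blobs(n,(7,110,90),(33,255,255),600,9):
        if 850<b[1]<1500:
            cn=max(cv2.findContours(b[2].astype(np.uint8),cv2.RETR_EXTERNAL,cv2.CHAIN_APPROX_NONE)[0],key=len)
            c=cv2.fitEllipse(cv2.convexHull(cn)); P=onz(n,[c[0]],.008)[0]; print(n,b[1],np.round(c[0],1),np.round(c[1],1),np.round(P,4)); e[n].append((P,c[0]))
for P,u in e["w2"]:
    for Q,v in e["w3"]:
        if np.linalg.norm(P-Q)<.02: print("disc",np.round(tri([("w2",u),("w3",v)]),4))
# spindle: brightest smooth tip in each view
for n in ("w1","w2","w3"):
    p=load(n)[0]; g=cv2.cvtColor(p,cv2.COLOR_RGB2GRAY); u,v=proj(n,[.4966,.0382,.077])[0]; print(n,"axis tip proj",u,v)
    cv2.imwrite(f"pics/sp_{n}.png",cv2.resize(p[int(v)-22:int(v)+22,int(u)-22:int(u)+22,::-1],None,fx=6,fy=6,interpolation=cv2.INTER_CUBIC))
im=[cv2.imread(f"pics/sp_w{i}.png") for i in (1,2,3)]
for i in im: cv2.drawMarker(i,(132,132),(255,0,255),0,14,1)
cv2.imwrite("pics/m2.png",np.hstack(im))
for th in (118.6,124.1,298.6-360,124.1-180):
    for dz in (0.0,):
        pass
# joint feasibility of cap stages
for q in (124.1,-55.9):
    for (P,a) in (([.4858,-.2634,.2],q),([.4966,.0382,.2],q-5.5),([.4966,.0382,.087],q-5.5),([.4966,.0382,.087],q-80.5)):
        s=solver.inverse_kinematics(P,R(a)); print(q,None if s is None else np.round(s,2))
E
```

```text
cap dot [ 0.47143921 -0.24222459  0.06132973] base dots [0.51261793 0.00910423 0.02166278] [0.48106697 0.06738048 0.02109525]
w2 1264 [442.4 228.7] [39.  43.1] [0.5375 0.1747 0.008 ]
w2 1225 [526.1 226.7] [37.2 43.3] [0.5356 0.2715 0.008 ]
w2 1045 [ 88.3 356.7] [33.6 64.7] [ 0.7114 -0.2473  0.008 ]
w2 1044 [473.  356.7] [33.5 64.8] [0.7115 0.2432 0.008 ]
w3 1253 [352.  227.2] [40.1 42.2] [0.5357 0.2738 0.008 ]
w3 1250 [261.9 229. ] [40.4 41.9] [0.5375 0.1768 0.008 ]
w3 1041 [473.  356.6] [33.3 64.9] [0.7117 0.4415 0.008 ]
w3 985 [ 88.2 356.8] [34.1 64.6] [ 0.711  -0.0489  0.008 ]
disc [0.5388 0.1766 0.0045]
disc [0.537  0.2746 0.0042]
w1 axis tip proj 520.4586417558519 211.82731195781636
w2 axis tip proj 328.2861016263263 211.5442669112392
w3 axis tip proj 94.7360113035887 211.802817172908
124.1 [-0.17  0.38  0.76  1.9  -0.31  0.99  2.9 ]
124.1 [-0.64  0.24  0.57  2.01 -0.16  0.93  2.09]
124.1 [-0.54  0.42  0.48  2.09 -0.3   0.69  2.21]
124.1 [-0.73  0.48  0.73  2.1  -0.48  0.73  1.07]
-55.9 [-0.43  0.54  1.17  1.91 -0.57  1.08  0.  ]
-55.9 [-1.14  0.47  1.29  2.04 -0.53  1.03 -0.67]
-55.9 [-0.99  0.66  1.11  2.12 -0.8   0.87 -0.46]
-55.9 [ 0.8   0.91 -1.33  2.01  1.02  1.12  2.91]
```

View pics/m2.png

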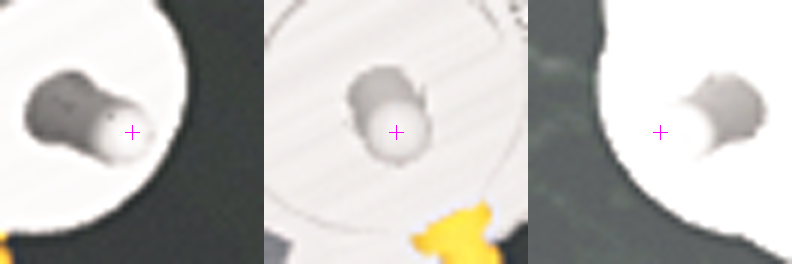

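```bash
python3 - <<'E'
from h import *
P=np.array([.538,.1757])
env.reach([*P,.08],R(90)); env.movel([*P,.003],rate=.1); st("down")
effector.grasp(15); st("grasp")
env.movel([*P,.15],rate=.2); st("up"); shot("g1"); dets("wrist","filter_disc_a")
p=load("g1")[0]; u,v=proj("g1",[*P,.15])[0]; print(u,v); 
y=int(min(v-75,420-150)); cv2.imwrite("pics/g1c.png",cv2.resize(p[y:y+150,int(u)-100:int(u)+100,::-1],None,fx=3,fy=3)); print(int(u)-100,y)
E
```

```text
down 7.5 [0.5385 0.1758 0.0035] F [-0.2 -0.4 -0.1] w 0.0921 g 0.0
grasp 8.29 [0.538  0.1758 0.003 ] F [0.2 0.5 0.5] w 0.0437 g 15.0
up 9.18 [0.5371 0.1756 0.149 ] F [-1.1  0.4 -1.2] w 0.0431 g 15.0
filter_disc_a [(0.68, [0.5432, 0.2758, 0.0026]), (0.58, [0.5398, 0.1737, 0.1442])]
281.11593673856333 267.9981219130217
181 192
```

View pics/g1c.png

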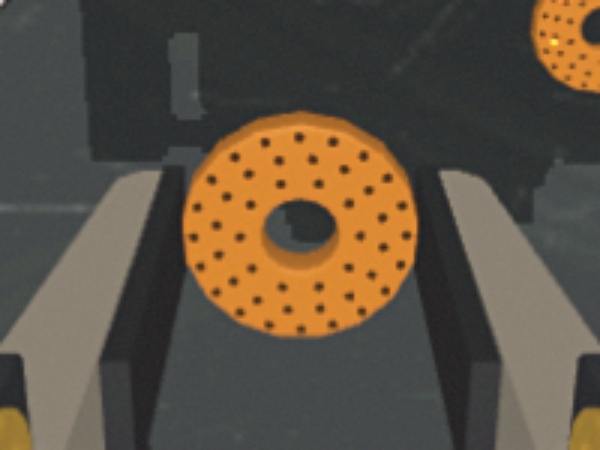

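```bash
python3 - <<'E'
from seg import *
b=max(blobs("g1",(7,110,90),(33,255,255),600,9),key=lambda b:b[1] if abs(b[0][0]-281)<20 else 0)
m=b[2].astype(np.uint8); cs,h=cv2.findContours(m,cv2.RETR_CCOMP,cv2.CHAIN_APPROX_NONE)
e=cv2.fitEllipse(cv2.convexHull(max(cs,key=len))); print("outer",e)
P=np.array([.5371,.1756])
for v in (268.7,269.7): print(onz("g1",[[281.2,v]],.154)[0,:2]-P)
print(load("g1")[2][:3,3])
for i,c in enumerate(cs):
    if h[0,i,3]>=0 and len(c)>15: e=cv2.fitEllipse(c); print("hole",e,onz("g1",[e[0]],.154)[0,:2]-P)
E
```

```text
outer ((280.5510559082031, 266.6357421875), (75.50016784667969, 79.314453125), 89.65828704833984)
[-0.00068295  0.0001427 ]
[-6.67324400e-05  1.43114515e-04]
[0.45301116 0.17552043 0.31874285]
hole ((280.5209045410156, 266.9751281738281), (18.209407806396484, 24.009859085083008), 90.43128204345703) [-0.00174254 -0.00023456]
```

```bash
cat > place.py <<'E'
from h import *
def place(P,ztop):   # ztop: TCP z at rest
    env.reach([*P,.115],R(90)); s=st("over"); f0=s['wrist_force'][2]
    env.movel([*P,.087],rate=.1)
    for z in (.080,.076,.072,.068,.065,ztop+.001):
        if z<ztop: break
        env.movel([*P,z],rate=.08); s=st("z %.3f"%z)
        if s['wrist_force'][2]-f0>6 or abs(s['ee_pos'][2]-z)>.003: print("CONTACT"); return False
    return True
E
python3 - <<'E'
from place import *
if place([.4969,.0382],.063):
    effector.release(); st("rel"); env.movel([.4969,.0382,.13],rate=.2)
    shot("p1"); st()
E
```

```text
over 9.92 [0.4969 0.038  0.1147] F [-0.1  0.8  0.1] w 0.043 g 15.0
z 0.080 10.6 [0.4968 0.0383 0.0799] F [ 0.5  0.  -1.8] w 0.0435 g 15.0
z 0.076 10.85 [0.4968 0.0382 0.0759] F [-0.3  0.2 -0.9] w 0.0431 g 15.0
z 0.072 11.1 [0.4967 0.0382 0.0718] F [-0.2  0.1 -0.5] w 0.0436 g 15.0
z 0.068 11.35 [0.4967 0.0381 0.0677] F [0.1 0.8 0. ] w 0.0433 g 15.0
z 0.065 11.6 [0.4968 0.0382 0.0648] F [ 0.8  0.6 -0.2] w 0.0431 g 15.0
z 0.064 11.85 [0.4969 0.0382 0.064 ] F [ 0.   0.  -0.7] w 0.0435 g 15.0
rel 12.68 [0.4969 0.0382 0.064 ] F [ 0.1 -0.5  0.2] w 0.0919 g 0.0
 13.22 [0.4962 0.0385 0.1292] F [ 0.2  0.5 -1.7] w 0.0919 g 0.0
```

```bash
python3 - <<'E'
from place import *
P=np.array([.5363,.2735])
env.reach([*P,.08],R(90)); env.movel([*P,.003],rate=.1)
effector.grasp(15); st("grasp"); env.movel([*P,.15],rate=.2); shot("g2")
if place([.4969,.0382],.071):
    effector.release(); st("rel"); env.movel([.4969,.0382,.17],rate=.2)
    shot("p2"); st()
im=[]
for n,z in (("p1",.068),("g2",.15),("p2",.076)):
    p,d,C,i=load(n); c=C[:3,3]
    u,v=proj(n,[.4969,.0382,z] if n!="g2" else [.5363,.2735,z])[0]; v=min(int(v),419-65);u=int(u)
    im.append(cv2.resize(p[v-65:v+65,u-65:u+65,::-1],None,fx=2,fy=2)); print(n,u,v)
cv2.imwrite("pics/m3.png",np.hstack(im))
E
```

```text
grasp 15.89 [0.5363 0.2736 0.003 ] F [0.3 0.7 1.1] w 0.0438 g 15.0
over 17.77 [0.4976 0.0396 0.115 ] F [ 0.3  0.3 -1.6] w 0.044 g 15.0
z 0.080 18.46 [0.4968 0.0382 0.0799] F [ 0.2 -0.3 -0.5] w 0.0444 g 15.0
z 0.076 18.71 [0.4968 0.0381 0.0759] F [ 0.4  0.1 -0.1] w 0.044 g 15.0
z 0.072 18.96 [0.4967 0.0382 0.0718] F [-0.1 -0.8 -0.2] w 0.0437 g 15.0
rel 19.78 [0.4969 0.0382 0.072 ] F [-0.6 -0.2  0.7] w 0.092 g 0.0
 20.48 [0.4959 0.0383 0.1689] F [ 0.3  0.5 -0.6] w 0.0919 g 0.0
p1 280 228
g2 281 268
p2 280 216
```

View pics/m3.png

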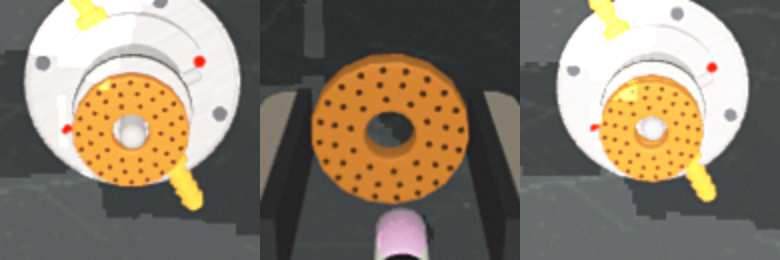

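```bash
python3 - <<'E'
from h import *
env.goto_joints([.47,.22,.0,1.87,.0,1.05,2.62]); st("seed")
P=np.array([.4858,-.2634])
env.reach([*P,.13],R(124.1)); print(np.round(env.sense()['joint_positions'],2)); shot("c0")
from seg import *
for b in blobs("c0",*RED,5): print(b[0],b[1],onz("c0",[b[0]],.062)[0])
for Q,a in (([.4966,.0382,.2],118.6),([.4966,.0382,.084],118.6),([.4966,.0382,.084],43.6)):
    s=solver.inverse_kinematics(Q,R(a)); print(None if s is None else np.round(s,2))
st()
E
```

```text
seed 21.77 [ 0.4524 -0.2662  0.2488] F [ 0.1 -0.  -0.8] w 0.0919 g 0.0
[ 0.44  0.41 -0.01  1.91  0.01  0.82  2.6 ]
[ 86.85576923 278.61538462] 208 [ 0.61540495 -0.36963229  0.062     ]
[124.12568306 292.95081967] 183 [ 0.60930523 -0.33755259  0.062     ]
[313.31034483 224.44827586] 29 [ 0.47132312 -0.24269428  0.062     ]
[246.78571429 224.5       ] 28 [ 0.50006032 -0.284932    0.062     ]
[-0.06  0.23 -0.1   1.98  0.03  0.93  1.9 ]
[-0.08  0.41 -0.08  2.07  0.05  0.67  1.88]
[-0.31  0.4   0.2   2.08 -0.12  0.67  0.73]
 22.39 [ 0.4868 -0.2634  0.1314] F [-0.  -0.2 -0.2] w 0.0924 g 0.0
```

```bash
python3 - <<'E'
from seg import *
P=np.array([.4857,-.2637])
env.movel([*P,.08],frame=R(124.2),rate=.1)
env.movel([*P,.0655],rate=.05); st("down")
effector.grasp(50); st("grasp"); env.movel([*P,.19],rate=.2); s=st("lift")
B=np.array([.4967,.0382])
env.reach([*B,.19],R(118.7)); env.pause(.2); s=st("over"); print(np.round(s['tcp_rot'][:,1],4)); shot("c1")
z=s['ee_pos'][2]-.0655+.062
for b in blobs("c1",*RED,5): print(b[0],b[1],onz("c1",[b[0]],z)[0]-s['ee_pos'])
p=load("c1")[0]; u,v=proj("c1",s['ee_pos'])[0]; print(u,v); v=min(int(v),309); cv2.imwrite("pics/c1c.png",cv2.resize(p[v-150:v+110,int(u)-140:int(u)+140,::-1],None,fx=2,fy=2))
E
```

```text
down 23.48 [ 0.4855 -0.2636  0.0652] F [-0.1  0.5 -0.4] w 0.0919 g 0.0
grasp 24.62 [ 0.4857 -0.2637  0.0655] F [-0.9 -0.   0.5] w 0.0153 g 50.0
lift 25.39 [ 0.4848 -0.2633  0.1889] F [-0.5 -0.3 -3.2] w 0.0157 g 50.0
over 26.75 [0.4969 0.0368 0.1899] F [ 0.7  0.8 -2. ] w 0.0157 g 50.0
[-4.781e-01  8.783e-01 -2.000e-04]
[235.81081081 262.32432432] 37 [ 0.01187203 -0.02243588 -0.0035    ]
[325.52777778 262.30555556] 36 [-0.01307486  0.02331547 -0.0035    ]
[313.46666667 194.8       ] 15 [-0.04458224 -0.00319548 -0.0035    ]
[250.36363636 194.63636364] 11 [-0.02825026 -0.03336939 -0.0035    ]
279.4758816080212 265.5760431832418
```

View pics/c1c.png

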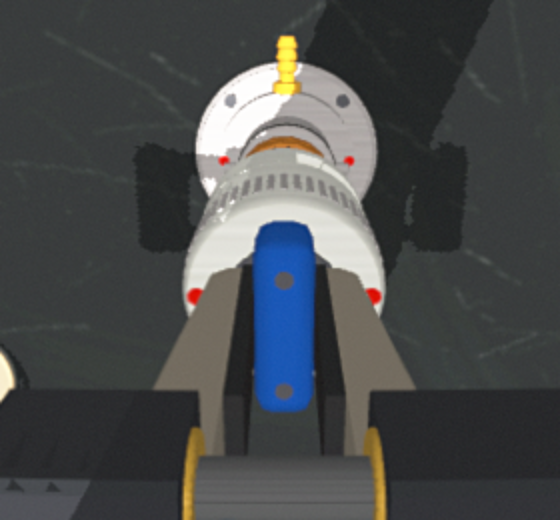

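```bash
python3 - <<'E'
from seg import *
u=[b[0] for b in blobs("c1",*RED,5)][2:]; d=onz("c1",u,.022); print("base",d.mean(0),np.degrees(np.arctan2(*(d[0]-d[1])[1::-1])))
B=np.array([.4969,.0380]); f0=None
for z in (.125,.115,.108,.101,.0975):
    env.movel([*B,z],frame=R(118.7),rate=.1); s=st("z %.4f"%z)
    if abs(s['wrist_force'][2]+2)>8 or np.hypot(*s['wrist_force'][:2])>8: print("CONTACT"); break
E
```

```text
base [0.49643555 0.03870519 0.022     ] 118.42498533036317
z 0.1250 27.6 [0.4974 0.0381 0.1254] F [ 0.6  0.1 -2.6] w 0.0156 g 50.0
z 0.1150 27.85 [0.4968 0.038  0.1151] F [ 0.4  0.2 -1.8] w 0.0152 g 50.0
z 0.1080 28.1 [0.4966 0.0379 0.1077] F [-1.  -0.  -1.3] w 0.0158 g 50.0
z 0.1010 28.35 [0.4965 0.0379 0.1005] F [ 0.1 -0.7 -2.5] w 0.0156 g 50.0
z 0.0975 28.6 [0.4968 0.038  0.0973] F [ 0.4  0.  -1.6] w 0.0156 g 50.0
```

Pins have entered the slots freely (rim ≈ 32 mm). Now press down.

```bash
python3 - <<'E'
from h import *
B=np.array([.4969,.0382])
for z in (.094,.091,.0885,.087,.0855,.084):
    env.movel([*B,z],frame=R(118.6),rate=.05); env.pause(.1); s=st("z %.4f"%z)
    if s['wrist_force'][2]>30 or np.hypot(*s['wrist_force'][:2])>15: print("STOP"); break
E
```

```text
z 0.0940 28.95 [0.4975 0.0382 0.0944] F [ 1.4 -1.5  0.7] w 0.0159 g 50.0
z 0.0910 29.3 [0.4974 0.0382 0.0913] F [ 1.9 -0.   3.2] w 0.0159 g 50.0
z 0.0885 29.65 [0.4974 0.0382 0.0888] F [ 2.  -0.9  4.9] w 0.0155 g 50.0
z 0.0870 30.0 [0.4975 0.0382 0.0875] F [ 1.7 -1.4  7.3] w 0.0156 g 50.0
z 0.0855 30.35 [0.4976 0.0382 0.0874] F [-3.4 -1.1 20. ] w 0.0158 g 50.0
z 0.0840 30.7 [0.4977 0.0382 0.0873] F [-8.1 -2.8 34.2] w 0.0152 g 50.0
STOP
```

```bash
python3 - <<'E'
from h import *
B=np.array([.4969,.0382]); env.movel([*B,.0857],frame=R(118.6),rate=.05); st()
for a in range(8,73,8):
    env.movel([*B,.0857],frame=R(118.6-a),rate=.03)
    s=st(a); y=s['tcp_rot'][:,1]; print("   turned",round(118.6-np.degrees(np.arctan2(y[1],y[0])),2),"M",np.round(s['moment'],2))
    if abs(s['moment'][2])>2.5 or np.linalg.norm(s['wrist_force'])>45: print("STOP"); break
E
```

```text
30.95 [0.4976 0.0382 0.0874] F [-1.4 -1.  17.8] w 0.0158 g 50.0
8 31.24 [0.4979 0.0385 0.0874] F [-1.9 -0.1 17.2] w 0.0157 g 50.0
   turned 8.03 M [-0.1   0.43 -0.14]
16 31.53 [0.4979 0.0385 0.0874] F [-1.8 -0.4 17.3] w 0.0158 g 50.0
   turned 16.03 M [-0.14  0.46 -0.15]
24 31.82 [0.4978 0.0385 0.0874] F [-1.4 -0.7 18. ] w 0.0151 g 50.0
   turned 24.03 M [-0.15  0.5  -0.13]
32 32.12 [0.4978 0.0386 0.0874] F [-1.7 -0.1 16.9] w 0.0155 g 50.0
   turned 32.03 M [-0.16  0.53 -0.2 ]
40 32.41 [0.4978 0.0386 0.0874] F [-1.7 -0.1 17.1] w 0.0155 g 50.0
   turned 40.03 M [-0.13  0.48 -0.17]
48 32.7 [0.4978 0.0387 0.0874] F [-1.6  0.3 17.8] w 0.0159 g 50.0
   turned 48.03 M [-0.05  0.58 -0.18]
56 32.99 [0.4978 0.0388 0.0874] F [-2.2 -0.4 17.1] w 0.0156 g 50.0
   turned 56.02 M [ 0.02  0.58 -0.13]
64 33.28 [0.4979 0.0389 0.0874] F [-1.5  0.1 16.6] w 0.0157 g 50.0
   turned 64.02 M [-0.02  0.58 -0.16]
72 33.58 [0.4979 0.039  0.0874] F [-2.3  0.4 16.6] w 0.0156 g 50.0
   turned 72.02 M [-0.05  0.5  -0.16]
```

```bash
python3 - <<'E'
from h import *
B=np.array([.4969,.0382])
for a in np.arange(73,82,1):
    env.movel([*B,.0857],frame=R(118.6-a),rate=.03); env.pause(.1)
    s=st(a); y=s['tcp_rot'][:,1]; print("   turned",round(118.6-np.degrees(np.arctan2(y[1],y[0])),2),"M",np.round(s['moment'],2))
    if abs(s['moment'][2])>0.9: print("STOP"); break
E
```

```text
73 33.92 [0.4979 0.039  0.0874] F [-1.5  0.4 17.8] w 0.0156 g 50.0
   turned 72.93 M [0.01 0.47 0.21]
74 34.27 [0.4979 0.039  0.0874] F [-1.5  0.  16.9] w 0.0158 g 50.0
   turned 73.93 M [-0.01  0.54  0.27]
75 34.62 [0.4979 0.039  0.0874] F [-1.8  0.3 17.6] w 0.0155 g 50.0
   turned 74.93 M [0.01 0.45 0.21]
76 34.98 [0.4979 0.039  0.0874] F [-1.4  1.2 17.9] w 0.0153 g 50.0
   turned 75.91 M [-0.02  0.51  0.27]
77 35.33 [0.4979 0.0389 0.0874] F [-2.2  0.4 17.2] w 0.0156 g 50.1
   turned 76.88 M [-0.04  0.52  0.5 ]
78 35.67 [0.4978 0.0389 0.0874] F [-1.8 -0.4 17.4] w 0.0156 g 50.2
   turned 77.82 M [-0.1   0.58  0.72]
79 36.02 [0.4978 0.0389 0.0874] F [-0.6 -0.4 18. ] w 0.0156 g 50.5
   turned 78.78 M [-0.11  0.6   0.81]
80 36.38 [0.4978 0.0389 0.0874] F [-3.1 -0.3 18.2] w 0.0154 g 51.0
   turned 79.74 M [-0.11  0.56  0.98]
STOP
```

```bash
python3 - <<'E'
from seg import *
shot("f1"); shot("f1s","scene"); s=st()
for b in blobs("f1",*RED,5): print(b[0],b[1],onz("f1",[b[0]],.084)[0],onz("f1",[b[0]],.022)[0])
p=load("f1")[0][130:400,100:460,::-1]; q=load("f1s")[0]; u,v=proj("f1s",[.497,.04,.06])[0].astype(int); q=q[v-60:v+75,u-90:u+90,::-1]
cv2.imwrite("pics/f1c.png",np.hstack([p,cv2.resize(q,(360,270),interpolation=cv2.INTER_CUBIC)]))
E
```

```text
36.48 [0.4978 0.0389 0.0874] F [-1.3  0.4 17.7] w 0.0156 g 51.0
[325.07894737 260.65789474] 38 [0.5163498  0.05504257 0.084     ] [0.54231784 0.03778715 0.022     ]
[288.97058824 183.14705882] 34 [0.47106938 0.07732505 0.084     ] [0.48080069 0.06805972 0.022     ]
[235.22727273 264.18181818] 22 [0.47710845 0.02061456 0.084     ] [ 0.48900525 -0.00898611  0.022     ]
```

View pics/f1c.png

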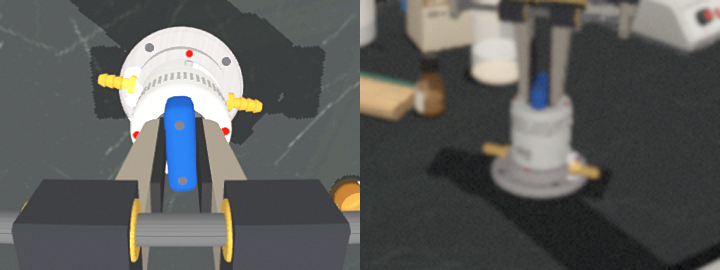

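```bash
python3 -c "
from h import *
st(); print(workorder.finish_job())"
```

```text
36.48 [0.4978 0.0389 0.0874] F [-1.3  0.4 17.7] w 0.0156 g 51.0
the job is handed in; nothing more can be done
None
```

The filter housing is together and handed in at 36.5 s: both discs are on the spindle and the cap is down on the flange, turned clockwise to its stop. The arm is still gripping the cap and pressing it down with about 18 N, and I left the bottle, beaker and vial alone.

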